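Load the insert strip into the grinder's spring feeder and close its rail

TASK

Load the fresh insert strip (blue fin) into the channel of the green strip feeder: gold inserts towards the spring follower, push the follower back gently and lower the strip until it lies flat on the channel floor, caught behind the yellow lip. Let go of it, then slide the rail with the orange fin fully home over the strip. Do not force the strip against the feeder (25 N at most), and leave the used strip and everything else on the bench where it is.

Things in the scene. Friction and masses are not known exactly. Their poses are not given: they have to be found in the camera images.
- feeder: green feeder fixed to the bench, 270 x 90 mm. Origin at bench height, x along the channel from the yellow lip (near the robot) to the spring follower, y across, z up. The aluminium cassette on it (floor, walls, lip, follower together) is clamped anywhere within 15 mm either way along x of the nominal place; that shift is NOT measured and must be felt. It does not move during the work
- home (a point): where the underside's middle of a properly loaded strip lies, if the cassette stood at its nominal place; moves with the feeder, does not show the cassette's shift. 36 mm above the bench: the channel floor. The channel is 23 mm wide between walls with flared tops 18 mm above the floor; walls and floor begin at the lip
- lip_nominal (a point): middle of the top of the yellow lip, nominal (unshifted) place, 43 mm above the bench. The lip is 7 mm higher than the floor, 6 mm long along x and fills the channel's width. Above it the channel's end is open, so a strip held level just over lip height can slide in along x. Home, the strip's tail rests on the lip's inner face, 50 mm before point home
- follower_nominal (a point): middle of the brass follower's face at rest, nominal (unshifted) place; face 21 mm wide, 37 to 53 mm above the bench. Its spring pushes towards the lip with 2.5 N at rest, rising 0.25 N per mm; hard stop after 17.5 mm. A loaded strip holds it 14 mm back, so the strip clears the lip only in the last 3.5 mm before the stop; once released the spring pushes it onto the lip
- strip: the fresh strip: dark steel bar 100 x 20 x 12 mm (x, y, z), 0.11 to 0.22 kg, with four flat gold inserts on its +x half and a blue grip fin on top, 12 mm thick in y, from x = -35 to -5 mm, from 12 to 42 mm up. Origin at the middle of the bar's underside; x along the bar, its +x end goes first, towards the follower. It starts lying flat on the bench
- strip_nose (a point): middle of the fresh strip's end face at the gold inserts, the end that goes first: 50 mm from its origin along its x, 6 mm up
- rail (a joint): position of the steel cover rail along the feeder's x: 0 m is fully closed (towards -x, over the front half of the strip), 0.082 fully open. Starts open. Slides with about 3 N of friction, stays where it is left, with a hard stop at either end. Its plate, 50 mm long and 84 mm wide, has its underside 55 and top 59 mm above the bench
- rail_grip (a point): middle of the top of the rail's orange fin, which is 30 mm long along the feeder's x, 12 mm thick along its y and 30 mm tall (59 to 89 mm above the bench); it moves with the rail, its axes are the feeder's
- spent: the used strip, same shape as the fresh one but with a red fin and black inserts; leave it
- cup: clear plastic cup, 72 mm across, 85 mm tall, origin under its centre; leave it
- wheel: white grinding wheel lying flat, 100 mm across, 25 mm thick, origin under its centre; leave it
- oil: yellow oil bottle, 54 mm across, 130 mm tall, origin under its centre; leave it
- driver: screwdriver lying flat, about 200 mm long; leave it
- collet: steel collet standing upright, 32 mm across, 50 mm tall, origin under its centre; leave it
- brush: bench brush lying flat, about 180 mm long; leave it
There are look-alikes about, which are no part of the job. Leave any pink or white look-alike of the strip alone.

How it is judged:
By the outcome, as a careful person would: the job done as asked, in the order asked, and still so for the second after the job is handed in, with the robot touching nothing.
It also fails if it takes over 58 s, if anything falls off the work surface, if the arm or the gripper's body presses on something with over 40 N, if the wrist force passes 120 N, or if a joint passes its speed limit or range.

ROBOT

A 6-joint arm with a two-finger parallel gripper is mounted at the origin on the work surface. World frame = base frame: x ahead of the robot, y to its left, z up, the work surface at z = 0. Lengths are in m, angles in degrees, forces in N, time in s.
With the tool pointing down it reaches from about 0.35 to 0.875 m from the base axis. Payload 4.2 kg.
Tool frame: the origin (TCP) lies between the finger pads; the fingertips stand 8 mm ahead of it and the grasp point (between the pads) lies 11 mm behind it; x points along the fingers, y is the direction in which the jaws open and shut, and the axes are right-handed (so a half turn about x gives the same grasp; the last joint's range is limited). The gripper opens to 87 mm and grips with 3 to 60 N. Pads are 19 mm wide; open, the fingers measure 117 mm over their backs; the gripper's body (75 mm by 190 mm) begins 51 mm behind the grasp point.
Start: joints at [-49.87, 22.042, 0.453, 0, -68.411, -14.817], TCP at [0.267, -0.565, 0.231] pointing down, gripper open.
Joint ranges: [-179.83, 179.83], [-69.29, 118.12], [-61.27, 80.66], [-181.25, 117.63], [-171.15, -9.14], [-177.46, 177.46]. Speed limits (degrees/s): [159.86, 159.86, 180, 180, 180, 180].

INTERFACE

Orientations are given as a 3x3 rotation matrix whose columns are the frame's x, y, z axes.
In Python, from station import r gives the robot as it stands. The module is installed in compiled form; this text tells all that it offers.
- The arm moves only by the tool move_arm, never from a script. Its argument "increments" is one flat list of numbers, 7 for each row, row after row: the turn, a rotation vector about the tool's x, y, z in degrees, then the shift along the tool's x, y, z in m, then the finger opening in m, from 0 to 0.087. A call has 1 to 12 rows; each row is the pose to reach, as a shift and turn from the pose commanded when the call began, along the tool's axes at that moment; what a row does not reach only later rows make up. A row lasts 1/12 s, in which the tool goes at most 41.7 mm and 7.16 degrees, less where a joint would pass 70% of its speed; a pose out of reach is approached as far as the arm can. A call with a gripper value outside its range is refused whole. The fingers move at their own pace and stop on an object; the grip force is fixed at half the most. Time passes only in rows, so rows that repeat a pose let the fingers close. It gives the time, the measured TCP pose, the force and the opening at its end, in the units of the state.
- r.sense(): the state, without advancing time (a new reading comes with each control period).
- r.capture(name): name is "scene" or "top" or "wrist"; returns the picture (384x512x3 uint8, red, green, blue); there is no depth.
- r.calibration(name): a dict with "fx", "fy", "cx", "cy" (pixels), "rvec" (rotation vector, rad) and "tvec" (3), from world to camera coordinates, as OpenCV has them; the wrist camera has in their place "tool_from_camera" (4x4, takes a point from camera to tool coordinates, whose origin is the TCP and whose axes are the tool frame's). Camera axes: x right, y down, z forward; pixel columns grow to the right and rows downward; lengths in m; the calibration is good to about 2 mm. A picture is of the moment at which its call begins: read the wrist's pose just before it. calibration takes no time and is no camera call.
- r.finish_job(): hands the job in, once; it reports no verdict.
The state is a dict: "time_s": time; "joints": joint angles; "joint_velocities": joint speeds; "effort": joint torques, N m; "tcp_pos": TCP position; "ee_rot": TCP orientation; "wrist_force": force on the tool from outside, world axes, zero at the start; "moment": the same for the moment, N m; "gripper_width": opening from 0.0 (shut) to 1.0 (fully open).
Only numpy, scipy, OpenCV 4.12 (cv2) and the standard library are available. Lean on these libraries where they do the work, as an engineer would, in place of code of your own. Each camera call takes 0.05 s, during which the arm holds its last target.

## Working session

There is one attempt and no reset: what is moved stays moved. The work goes in short steps, Python scripts to look and compute and a tool call to move; the robot and the scene stay as the last step left them, time stands still between calls to the robot, and variables do not carry over. Pictures are saved under pics/ and viewed, and the job is handed in when it is done.

Besides the shell and the picture viewer there is one more tool, called after "Emit:" by a JSON object that holds its "op" and its "data". move_arm: Moves the arm, as the interface text tells. Its arguments: {"type":"object","properties":{"increments":{"type":"array","items":{"type":"number"}}},"required":["increments"]}

```bash
mkdir -p pics
python3 - <<'E'
from station import r
import cv2
s=r.sense();print({k:(v if not hasattr(v,'tolist') else v.tolist()) for k,v in s.items()})
for n in("scene","top","wrist"):
    im=r.capture(n);cv2.imwrite(f"pics/{n}0.png",im[:,:,::-1]);print(n,r.calibration(n))
E
```

```text
{'time_s': 0.0, 'joints': [-49.8706967395306, 22.088222335309993, 0.37865340710092926, -0.027710332239840273, -68.41130004626578, -14.817649539487201], 'joint_velocities': [-0.012156778279581539, -0.11551314684693886, -0.033495319659699076, 0.02294758840014689, -0.01039150132646356, -0.015906054690471974], 'effort': [0.00018742032352747628, -39.06672120094299, 18.740769624710083, 4.219956994056702, 0.011110862251371145, -0.00013425912584352773], 'tcp_pos': [0.2669791993649923, -0.5644492740184793, 0.22948195837447152], 'ee_rot': [[-0.0010157728052164242, -0.42737934552562085, 0.904071824150991], [0.0019027657375544767, 0.9040698279214309, 0.4273805397121657], [-0.9999976738413725, 0.002154358421001238, -0.00010512676961473344]], 'wrist_force': [-0.22775508010486964, 0.035826255892778304, 0.9565477566988161], 'moment': [-0.026910314286480243, 0.008832347263620253, -0.018250226803167107], 'gripper_width': 0.9999011713023459}
scene {'fx': 396.8220916374285, 'fy': 396.8220916374285, 'cx': 255.24236387927013, 'cy': 191.8678477186698, 'rvec': array([ 1.54034618,  2.11737391, -0.77916636]), 'tvec': array([ 0.25058544, -0.29688859,  1.4610353 ])}
top {'fx': 403.6043703509084, 'fy': 403.6043703509084, 'cx': 262.55319866753155, 'cy': 195.64657472454988, 'rvec': array([ 2.18561203, -2.12359023,  0.1561842 ]), 'tvec': array([-0.12835713,  0.55125191,  1.29687333])}
wrist {'fx': 287.1740005194951, 'fy': 287.1740005194951, 'cx': 256.868850625853, 'cy': 191.3813284829471, 'tool_from_camera': array([[ 7.85101841e-04, -2.55919427e-01,  9.66697797e-01,
        -1.54614592e-01],
       [ 9.99999599e-01, -2.15669956e-04, -8.69243377e-04,
         3.97811162e-04],
       [ 4.30943939e-04,  9.66698092e-01,  2.55919156e-01,
        -6.91687138e-02],
       [ 0.00000000e+00,  0.00000000e+00,  0.00000000e+00,
         1.00000000e+00]])}
```

View pics/scene0.png

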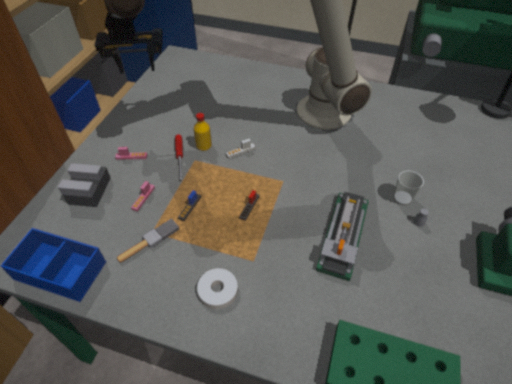

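View pics/top0.png

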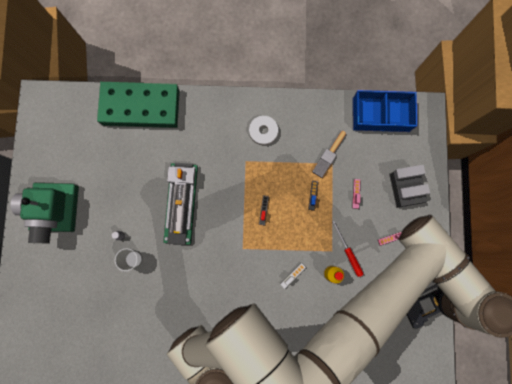

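View pics/wrist0.png

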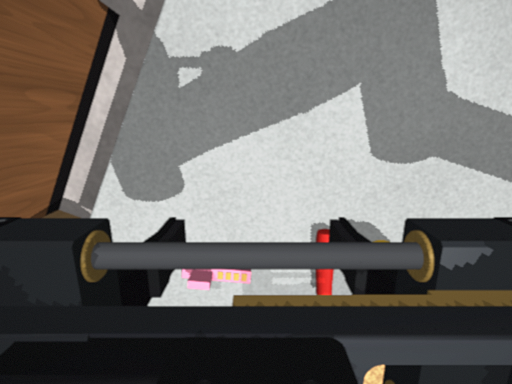

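```bash
cat > h.py <<'E'
from station import r
import numpy as np,cv2
def cam(n,s=None):
    c=r.calibration(n);K=np.array([[c["fx"],0,c["cx"]],[0,c["fy"],c["cy"]],[0,0,1]])
    if "rvec" in c:
        R=cv2.Rodrigues(c["rvec"])[0];t=c["tvec"]; Rw=R.T;C=-R.T@t
    else:
        T=np.array(c["tool_from_camera"]);E=np.array(s["ee_rot"]);Rw=E@T[:3,:3];C=E@T[:3,3]+np.array(s["tcp_pos"])
    return K,Rw,C
def ray(n,uv,s=None):
    K,Rw,C=cam(n,s);d=Rw@np.linalg.inv(K)@np.array([uv[0],uv[1],1.]);return C,d
def onz(n,uv,z,s=None):
    C,d=ray(n,uv,s);return C+d*(z-C[2])/d[2]
def proj(n,P,s=None):
    K,Rw,C=cam(n,s);p=K@(Rw.T@(np.array(P)-C));return p[:2]/p[2]
E
python3 - <<'E'
from h import *
a=cv2.imread("pics/top0.png");
c=np.hstack([cv2.resize(a[150:260,150:210],None,fx=5,fy=5,interpolation=cv2.INTER_CUBIC),cv2.resize(a[150:260,240:330],None,fx=5,fy=5,interpolation=cv2.INTER_CUBIC)])
cv2.imwrite("pics/c0.png",c);print(c.shape)
hsv=cv2.cvtColor(a,cv2.COLOR_BGR2HSV)
def blob(lo,hi,x0,x1,y0,y1):
    m=cv2.inRange(hsv,lo,hi);k=np.zeros_like(m);k[y0:y1,x0:x1]=m[y0:y1,x0:x1]
    ys,xs=np.nonzero(k);return len(xs),xs.mean(),ys.mean()
n,x,y=blob((105,120,40),(130,255,255),300,330,170,220);print("blue",n,x,y,onz("top",(x,y),.035))
n,x,y=blob((8,180,150),(20,255,255),165,200,160,250);print("orange",n,x,y,onz("top",(x,y),.08))
for uv in[(170,165),(195,165),(165,243),(192,243)]:print(uv,onz("top",uv,.03))
E
```

```text
(550, 750, 3)
blue 39 312.79487179487177 199.84615384615384 [ 0.5460267 -0.2793772  0.035    ]
orange 32 178.59375 183.9375 [0.57895251 0.15824153 0.08      ]
(170, 165) [0.65043139 0.20084386 0.03      ]
(195, 165) [0.6529702 0.1171452 0.03     ]
(165, 243) [0.3903235  0.20177722 0.03      ]
(192, 243) [0.39281313 0.11373977 0.03      ]
```

View pics/c0.png

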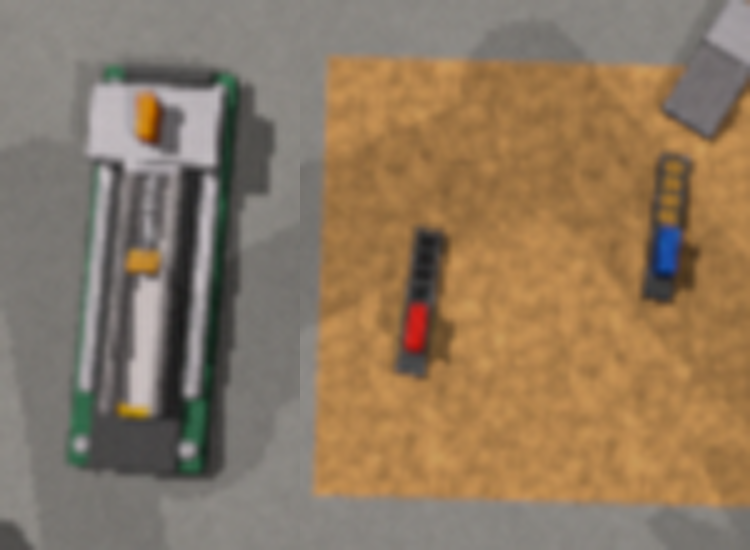

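Emit:
{"op": "move_arm", "data": {"increments": [33, 0, 0, 0.0, 0.132, 0.376, 0.087, 33, 0, 0, 0.0, 0.132, 0.376, 0.087, 33, 0, 0, 0.0, 0.132, 0.376, 0.087, 33, 0, 0, 0.0, 0.132, 0.376, 0.087, 33, 0, 0, 0.03, 0.132, 0.376, 0.087, 33, 0, 0, 0.06, 0.132, 0.376, 0.087, 33, 0, 0, 0.07, 0.132, 0.376, 0.087, 33, 0, 0, 0.07, 0.132, 0.376, 0.087, 33, 0, 0, 0.07, 0.132, 0.376, 0.087, 33, 0, 0, 0.07, 0.132, 0.376, 0.087, 33, 0, 0, 0.07, 0.132, 0.376, 0.087, 33, 0, 0, 0.07, 0.132, 0.376, 0.087]}}

```text
time_s: 1.15
tcp_pos: [0.5515, -0.2827, 0.1587]
ee_rot: [[-0.003, 0.13, 0.991], [0.001, 0.991, -0.13], [-1.0, 0.001, -0.003]]
wrist_force: [-0.2, 0.6, 0.5]
gripper_width: 0.998
```

```bash
cat > snap.py <<'E'
from h import *
import sys,json
tag=sys.argv[1]
s=r.sense();im=r.capture("wrist")
cv2.imwrite(f"pics/{tag}.png",im[:,:,::-1])
json.dump({k:np.array(v).tolist() for k,v in s.items()},open(f"pics/{tag}.json","w"))
R=np.array(s["ee_rot"]);print(s["time_s"],np.round(s["tcp_pos"],4),np.round(s["wrist_force"],2),round(s["gripper_width"]*87,1),"theta",np.degrees(np.arctan2(R[1,2],R[0,2])),"tilt",np.round(R[:,0],4))
print(np.round(s["joints"],1))
E
python3 snap.py w1
```

```text
1.15 [ 0.5515 -0.2827  0.1587] [-0.24  0.6   0.5 ] 86.9 theta -7.480411334841649 tilt [-0.0031  0.001  -1.    ]
[-12.2  24.9  -5.9  -0.  -59.4 -85.3]
```

View pics/w1.png

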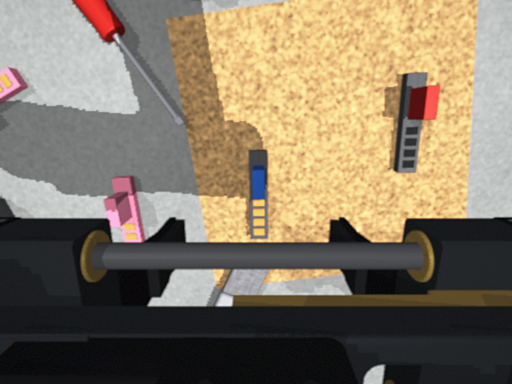

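Run:
```python
from h import *
import json
s=json.load(open("pics/w1.json"));a=cv2.imread("pics/w1.png")
c=cv2.resize(a[135:255,215:305],None,fx=6,fy=5,interpolation=cv2.INTER_CUBIC);c=cv2.resize(a[140:250,220:300],None,fx=5,fy=5,interpolation=cv2.INTER_CUBIC)
cv2.imwrite("pics/c1.png",c)
hsv=cv2.cvtColor(a,cv2.COLOR_BGR2HSV)
m=cv2.inRange(hsv,(105,120,60),(130,255,255));m[:,:220]=0;m[:,300:]=0
n,l,st,ce=cv2.connectedComponentsWithStats(m);print(st,ce)
m2=cv2.inRange(hsv,(0,0,0),(180,255,95))
g=cv2.cvtColor(a,cv2.COLOR_BGR2GRAY)
for v in(152,160,165,205,215,225,232):print(v,g[v,240:280].tolist())
```

```text
[[     0      0    512    384 196176]
 [   252    165     13     34    432]] [[255.49449474 191.52124113]
 [258.         181.85416667]]
152 [127, 129, 128, 126, 127, 136, 148, 147, 116, 79, 66, 65, 68, 68, 67, 69, 70, 69, 66, 68, 69, 70, 69, 70, 68, 63, 84, 152, 206, 225, 224, 222, 219, 216, 219, 223, 226, 225, 222, 216]
160 [117, 122, 130, 139, 145, 144, 139, 132, 110, 82, 69, 67, 68, 68, 70, 69, 69, 68, 66, 68, 70, 68, 69, 68, 69, 66, 70, 115, 181, 205, 202, 196, 204, 209, 206, 199, 195, 199, 203, 200]
165 [125, 125, 122, 123, 124, 117, 113, 109, 92, 75, 68, 66, 64, 60, 57, 58, 58, 57, 57, 57, 55, 55, 56, 59, 65, 66, 71, 116, 179, 200, 200, 205, 215, 225, 229, 227, 223, 215, 203, 186]
205 [220, 224, 223, 225, 225, 211, 173, 137, 126, 111, 106, 109, 127, 177, 201, 202, 201, 202, 201, 201, 200, 200, 202, 197, 161, 120, 112, 123, 157, 180, 180, 179, 180, 181, 184, 196, 212, 224, 228, 227]
215 [216, 224, 228, 225, 206, 165, 129, 123, 119, 102, 102, 109, 124, 168, 195, 200, 200, 200, 200, 200, 200, 200, 203, 197, 161, 121, 115, 132, 161, 170, 163, 165, 184, 202, 207, 203, 198, 193, 188, 192]
225 [221, 217, 212, 203, 194, 189, 189, 167, 143, 122, 111, 107, 119, 159, 192, 197, 190, 185, 182, 181, 181, 184, 185, 180, 148, 118, 113, 126, 158, 172, 163, 159, 178, 194, 200, 203, 207, 212, 216, 216]
232 [231, 227, 215, 197, 189, 184, 152, 118, 110, 113, 111, 106, 115, 159, 198, 211, 212, 211, 211, 210, 210, 211, 211, 207, 173, 123, 109, 123, 163, 188, 193, 186, 180, 190, 210, 226, 231, 229, 219, 210]
```

View pics/c1.png

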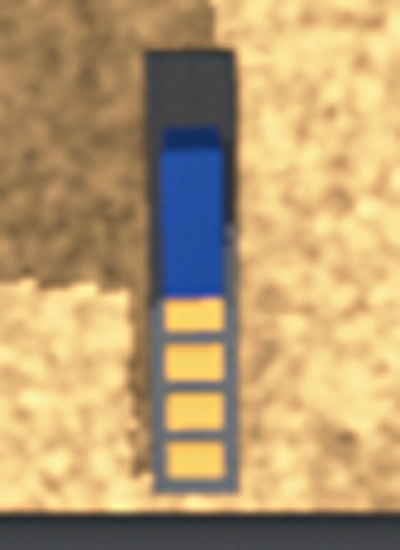

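Run:
```python
from h import *
import json
s=json.load(open("pics/w1.json"))
P=lambda x,y:(220+x/5-.4,140+y/5-.4)
tl,tr,nl,nr=[onz("wrist",P(*p),.012,s) for p in[(146,50),(236,50),(157,492),(238,492)]]
print(tl,tr,nl,nr)
t=(tl+tr)/2;n=(nl+nr)/2;print("len",np.linalg.norm(n-t),"w",np.linalg.norm(tl-tr),np.linalg.norm(nl-nr))
d=n-t;print("yaw",np.degrees(np.arctan2(d[1],d[0])),"mid",(t+n)/2)
f=[onz("wrist",P(*p),.042,s) for p in[(161,150),(223,150),(161,297),(223,297)]]
print("fin",np.mean(f,0),np.round(f,4))
fd=(f[2]+f[3]-f[0]-f[1])/2;print(np.linalg.norm(fd),np.degrees(np.arctan2(fd[1],fd[0])))
u=d/np.linalg.norm(d);print("fin from bar mid:",(t+n)/2-.02*u)
R=np.array(s["ee_rot"])
```

```text
[ 0.51552783 -0.28599789  0.012     ] [ 0.51798668 -0.26733867  0.012     ] [ 0.61468357 -0.29726164  0.012     ] [ 0.61708434 -0.27905609  0.012     ]
len 0.09979046034596198 w 0.018820533862320687 0.018363166099692046
yaw -6.612109618413805 mid [ 0.56632061 -0.28241357  0.012     ]
fin [ 0.54690643 -0.28052253  0.042     ] [[ 0.5316 -0.2845  0.042 ]
 [ 0.5331 -0.2727  0.042 ]
 [ 0.5606 -0.2885  0.042 ]
 [ 0.5622 -0.2764  0.042 ]]
0.029328373666148603 -7.448109399411875
fin from bar mid: [ 0.54645364 -0.28011063  0.012     ]
```

Emit:
{"op": "move_arm", "data": {"increments": [-0.5, 0, 0, 0.02, 0.0018, -0.0047, 0.05, -0.5, 0, 0, 0.05, 0.0018, -0.0047, 0.05, -0.5, 0, 0, 0.08, 0.0018, -0.0047, 0.05, -0.5, 0, 0, 0.105, 0.0018, -0.0047, 0.05, -0.5, 0, 0, 0.12, 0.0018, -0.0047, 0.05, -0.5, 0, 0, 0.128, 0.0018, -0.0047, 0.05, -0.5, 0, 0, 0.131, 0.0018, -0.0047, 0.05, -0.5, 0, 0, 0.131, 0.0018, -0.0047, 0.04]}}

```text
time_s: 1.87
tcp_pos: [0.546, -0.2834, 0.0299]
ee_rot: [[0.0, 0.126, 0.992], [-0.0, 0.992, -0.126], [-1.0, -0.0, 0.0]]
wrist_force: [-0.6, -1.4, -0.0]
gripper_width: 0.562
```

```bash
python3 snap.py w2
```

```text
1.8667 [ 0.546  -0.2834  0.0299] [-0.61 -1.43 -0.05] 48.9 theta -7.250234260732845 tilt [ 2.e-04 -3.e-04 -1.e+00]
[-12.4  32.7 -14.1   0.  -43.2 -84.9]
```

View pics/w2.png

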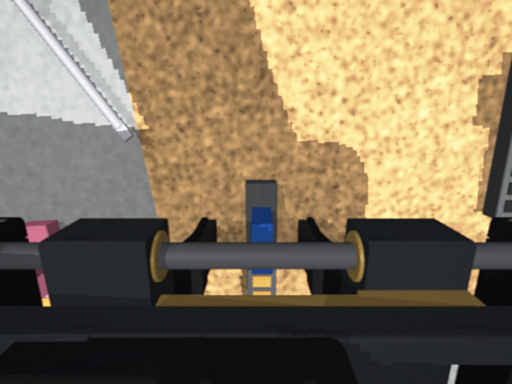

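Emit:
{"op": "move_arm", "data": {"increments": [0, 0, 0, 0.001, 0.0025, 0.001, 0.04, 0, 0, 0, 0.002, 0.0025, 0.001, 0.03, 0, 0, 0, 0.002, 0.0025, 0.001, 0.02, 0, 0, 0, 0.002, 0.0025, 0.001, 0.01, 0, 0, 0, 0.002, 0.0025, 0.001, 0.0, 0, 0, 0, 0.002, 0.0025, 0.001, 0.0, 0, 0, 0, 0.002, 0.0025, 0.001, 0.0, 0, 0, 0, 0.002, 0.0025, 0.001, 0.0, 0, 0, 0, 0.002, 0.0025, 0.001, 0.0, 0, 0, 0, 0.002, 0.0025, 0.001, 0.0]}}

```text
time_s: 2.75
tcp_pos: [0.5476, -0.2801, 0.0276]
ee_rot: [[0.0, 0.125, 0.992], [-0.0, 0.992, -0.125], [-1.0, -0.0, 0.0]]
wrist_force: [0.1, 0.0, 1.0]
gripper_width: 0.137
```

```bash
python3 snap.py w3
```

```text
2.75 [ 0.5476 -0.2801  0.0276] [0.14 0.02 0.97] 11.9 theta -7.185030745709581 tilt [ 1.e-04 -0.e+00 -1.e+00]
[-12.   32.9 -14.2   0.  -42.9 -85.2]
```

View pics/w3.png

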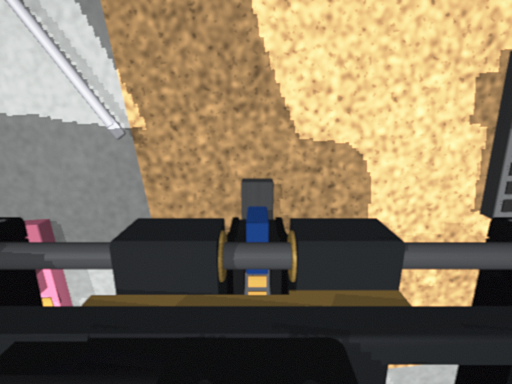

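Emit:
{"op": "move_arm", "data": {"increments": [0, 0, 0, -0.02, 0.0, 0, 0, 0, 0, 0, -0.05, 0.0, 0, 0, -2, 0, 0, -0.08, 0.02, 0, 0, -4, 0, 0, -0.11, 0.05, -0.002, 0, -6, 0, 0, -0.13, 0.085, -0.004, 0, -7, 0, 0, -0.15, 0.12, -0.005, 0, -7, 0, 0, -0.17, 0.155, -0.006, 0, -7, 0, 0, -0.19, 0.19, -0.007, 0, -7, 0, 0, -0.2, 0.23, -0.008, 0, -7, 0, 0, -0.217, 0.265, -0.008, 0, -7, 0, 0, -0.217, 0.3, -0.008, 0, -7, 0, 0, -0.217, 0.335, -0.008, 0]}}

```text
time_s: 3.8
tcp_pos: [0.5815, 0.0552, 0.2455]
ee_rot: [[0.001, 0.003, 1.0], [0.001, 1.0, -0.003], [-1.0, 0.001, 0.001]]
wrist_force: [0.2, -0.4, -2.1]
gripper_width: 0.136
```

Emit:
{"op": "move_arm", "data": {"increments": [0, 0, 0, 0, 0.03, 0, 0, 0, 0, 0, 0, 0.05, 0, 0, 0, 0, 0, 0, 0.06, 0, 0, 0, 0, 0, 0, 0.067, 0, 0, 0, 0, 0, 0, 0.067, 0, 0, 0, 0, 0, 0, 0.067, 0, 0]}}

```text
time_s: 4.3
tcp_pos: [0.5815, 0.1196, 0.2442]
ee_rot: [[-0.001, 0.004, 1.0], [-0.0, 1.0, -0.004], [-1.0, -0.0, -0.001]]
wrist_force: [0.2, -0.6, -1.6]
gripper_width: 0.134
```

```bash
python3 snap.py w4
```

```text
4.3 [0.5815 0.1196 0.2442] [ 0.18 -0.58 -1.56] 11.7 theta -0.21255538291403422 tilt [-9.e-04 -5.e-04 -1.e+00]
[  27.2   18.5   -2.9    0.   -68.7 -117.4]
```

View pics/w4.png

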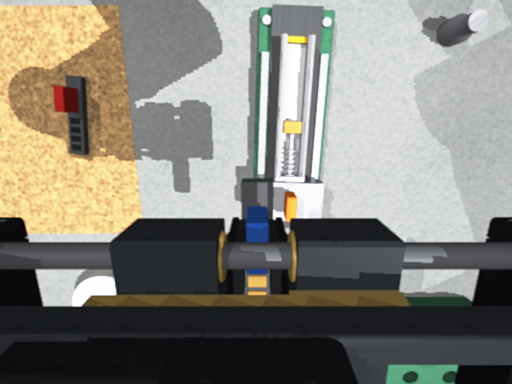

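Run:
```python
import cv2,numpy as np
a=cv2.imread("pics/w4.png")
c1=cv2.resize(a[0:115,245:345],None,fx=5,fy=5,interpolation=cv2.INTER_CUBIC)
cv2.imwrite("pics/c4a.png",c1)
c1=cv2.resize(a[110:225,245:345],None,fx=5,fy=5,interpolation=cv2.INTER_CUBIC)
cv2.imwrite("pics/c4b.png",c1)
```

```text
(no output)
```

View pics/c4a.png

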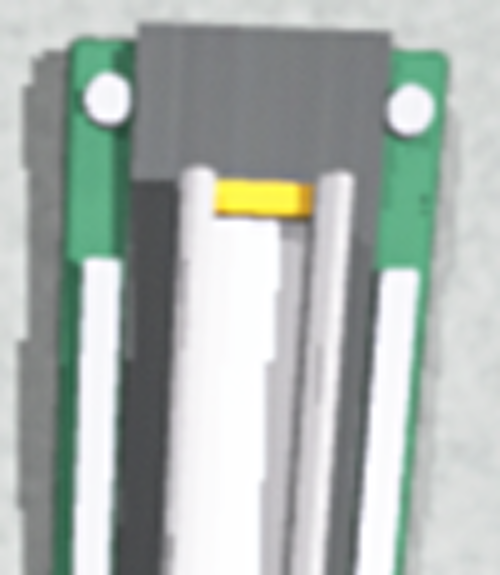

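View pics/c4b.png

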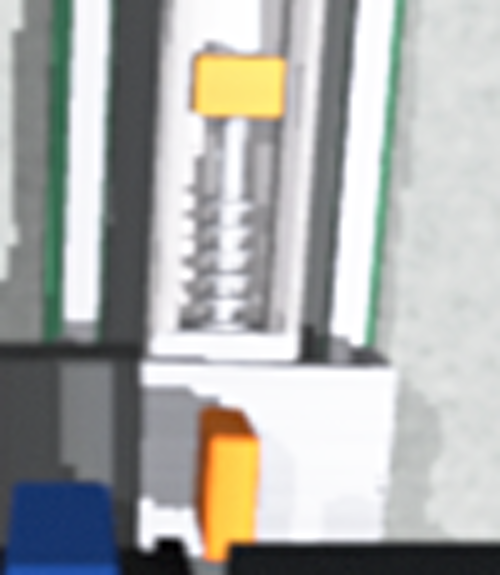

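Run:
```python
from h import *
import json
s=json.load(open("pics/w4.json"))
A=lambda x,y:(245+x/5-.4,y/5-.4)
B=lambda x,y:(245+x/5-.4,110+y/5-.4)
o=lambda p,z:np.round(onz("wrist",p,z,s),4)
print("lip outer L,R",o(A(215,181),.043),o(A(312,181),.043))
print("lip inner L,R",o(A(215,207),.043),o(A(312,209),.043))
print("fol front",o(B(195,56),.053),o(B(287,57),.053))
print("fol rear",o(B(193,117),.053),o(B(284,119),.053))
print("bolts",o(A(107,100),.03),o(A(410,110),.03))
for z in(.01,.02,.03):print("corners base",z,o(A(72,42),z),o(A(445,52),z))
print("wall lip-end L,R", o(A(198,168),.054),o(A(340,175),.054))
print("walls at end L out, R out", o(B(150,330),.054),o(B(300,330),.054))
print("fin rear-top", o(B(207,434),.089),o(B(258,437),.089))
print("fin front top right", o(B(230,560),.089))
print("plate front edge", o(B(143,365),.059),o(B(390,365),.059))
print("rails white L",o(A(103,260),.05),o(B(83,320),.05),"R",o(A(402,270),.05),o(B(350,340),.05))
```

```text
lip outer L,R [0.426  0.1549 0.043 ] [0.4261 0.1767 0.043 ]
lip inner L,R [0.4313 0.1551 0.043 ] [0.4318 0.1769 0.043 ]
fol front [0.5184 0.1514 0.053 ] [0.5187 0.1729 0.053 ]
fol rear [0.5324 0.1512 0.053 ] [0.5329 0.1727 0.053 ]
bolts [0.4059 0.131  0.03  ] [0.4083 0.2007 0.03  ]
corners base 0.01 [0.3877 0.1232 0.01  ] [0.3902 0.2127 0.01  ]
corners base 0.02 [0.3909 0.1231 0.02  ] [0.3933 0.2103 0.02  ]
corners base 0.03 [0.3941 0.123  0.03  ] [0.3965 0.2079 0.03  ]
wall lip-end L,R [0.4261 0.1501 0.054 ] [0.4276 0.181  0.054 ]
walls at end L out, R out [0.5835 0.1415 0.054 ] [0.5836 0.1783 0.054 ]
fin rear-top [0.6001 0.1525 0.089 ] [0.6008 0.1639 0.089 ]
fin front top right [0.6302 0.1584 0.089 ]
plate front edge [0.5911 0.1396 0.059 ] [0.5913 0.1996 0.059 ]
rails white L [0.4435 0.1297 0.05  ] [0.5817 0.1252 0.05  ] R [0.4458 0.1964 0.05  ] [0.587  0.1914 0.05  ]
```

Run:
```python
from h import *
import json
s=json.load(open("pics/w4.json"));a=cv2.imread("pics/w4.png")
cv2.imwrite("pics/c4c.png",cv2.resize(a[170:300,215:300],None,fx=6,fy=4.5,interpolation=cv2.INTER_CUBIC))
g=cv2.cvtColor(a,cv2.COLOR_BGR2GRAY)
for v in(183,190,200):print(v,g[v,236:280].tolist())
for v in(208,212,216):print(v,a[v,240:276,0].tolist())
R=np.array(s["ee_rot"]);p=np.array(s["tcp_pos"])
for n,t in {"tailL":(.0156,-.01,-.031),"tailR":(.0156,.01,-.031),"tailbotL":(.0276,-.01,-.031),"finL":(-.0144,-.006,-.016),"finR":(-.0144,.006,-.016)}.items():print(n,proj("wrist",p+R@np.array(t),s))
```

```text
183 [181, 142, 137, 135, 119, 90, 73, 72, 71, 71, 71, 72, 73, 74, 73, 73, 74, 75, 73, 71, 79, 100, 112, 115, 113, 116, 117, 117, 118, 117, 113, 94, 74, 72, 70, 66, 99, 189, 245, 251, 249, 249, 249, 248]
190 [131, 132, 133, 134, 120, 91, 74, 71, 74, 72, 72, 72, 74, 74, 73, 75, 73, 75, 74, 72, 80, 104, 121, 122, 124, 125, 126, 125, 126, 127, 122, 100, 77, 72, 72, 70, 74, 109, 144, 156, 157, 155, 156, 156]
200 [165, 163, 161, 144, 118, 87, 71, 73, 73, 70, 71, 73, 74, 74, 74, 74, 76, 76, 74, 72, 79, 104, 120, 123, 124, 125, 126, 126, 124, 127, 123, 100, 77, 73, 75, 69, 81, 130, 155, 156, 156, 155, 155, 155]
208 [223, 165, 91, 70, 74, 73, 76, 92, 107, 109, 109, 109, 109, 108, 107, 108, 109, 108, 110, 107, 108, 108, 107, 107, 106, 110, 111, 95, 79, 74, 76, 67, 80, 133, 161, 161]
212 [222, 164, 91, 69, 74, 73, 81, 99, 109, 109, 107, 106, 107, 107, 107, 108, 108, 107, 109, 109, 108, 109, 108, 108, 109, 108, 100, 82, 63, 57, 57, 59, 122, 236, 254, 251]
216 [220, 164, 92, 72, 73, 75, 88, 103, 109, 107, 109, 109, 109, 109, 108, 110, 109, 110, 109, 108, 110, 108, 107, 108, 109, 108, 102, 85, 67, 59, 55, 59, 136, 239, 255, 252]
tailL [239.68312068 180.66667882]
tailR [272.62213757 180.65559666]
tailbotL [240.7622745 176.5879788]
finL [244.47380934 221.55408937]
finR [267.56923967 221.54792389]
```

View pics/c4c.png

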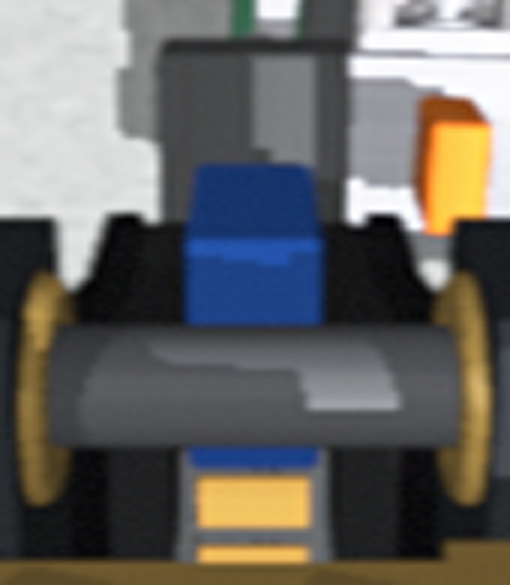

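Emit:
{"op": "move_arm", "data": {"increments": [0.5, 0, 0, 0.0, 0.012, -0.03, 0, 1, 0, 0, 0.0, 0.025, -0.065, 0, 1.5, 0, 0, 0.02, 0.036, -0.1, 0, 2, 0, 0, 0.045, 0.043, -0.13, 0, 2, 0, 0, 0.075, 0.0458, -0.148, 0, 2, 0, 0, 0.105, 0.0458, -0.1542, 0, 2, 0, 0, 0.13, 0.0458, -0.1542, 0, 2, 0, 0, 0.145, 0.0458, -0.1542, 0, 2, 0, 0, 0.152, 0.0458, -0.1542, 0, 2, 0, 0, 0.152, 0.0458, -0.1542, 0, 2, 0, 0, 0.152, 0.0458, -0.1542, 0]}}

```text
time_s: 5.27
tcp_pos: [0.4285, 0.1663, 0.0931]
ee_rot: [[0.001, 0.039, 0.999], [0.0, 0.999, -0.039], [-1.0, 0.0, 0.001]]
wrist_force: [1.3, 0.9, -0.9]
gripper_width: 0.135
```

```bash
python3 snap.py w5; python3 -c "
from h import *
cv2.imwrite('pics/top5.png',r.capture('top')[:,:,::-1]);a=r.capture('scene')[:,:,::-1];cv2.imwrite('pics/sc5.png',cv2.resize(a[180:290,290:390],None,fx=5,fy=5,interpolation=cv2.INTER_CUBIC))"
```

```text
5.2667 [0.4285 0.1663 0.0931] [ 1.34  0.91 -0.85] 11.7 theta -2.233836900219109 tilt [ 9.e-04  3.e-04 -1.e+00]
[  41.6   15.3  -32.8    0.   -41.8 -133.8]
```

View pics/w5.png

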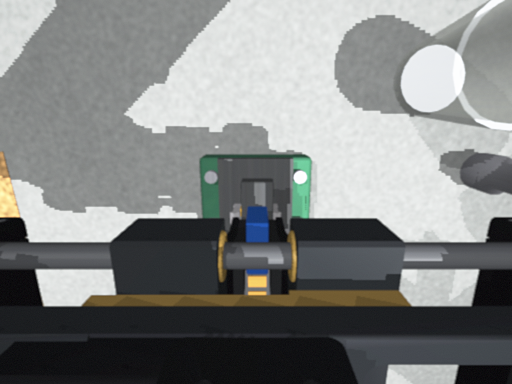

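View pics/sc5.png

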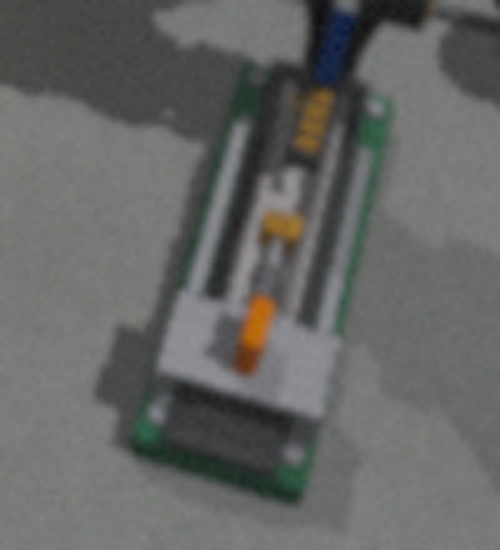

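Run:
```python
from h import *
import json
s=json.load(open("pics/w5.json"));a=cv2.imread("pics/w5.png")
cv2.imwrite("pics/c5.png",cv2.resize(a[145:225,190:325],None,fx=5.5,fy=5.5,interpolation=cv2.INTER_CUBIC))
```

```text
(no output)
```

View pics/c5.png

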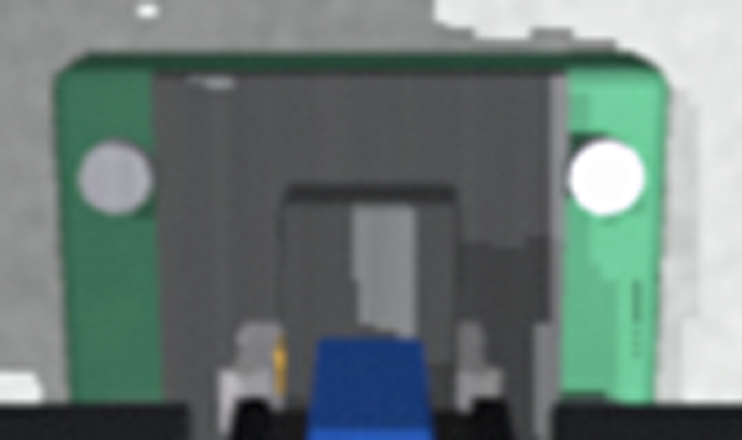

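Emit:
{"op": "move_arm", "data": {"increments": [0, 0, 0, 0.004, -0.0007, 0, 0, 0, 0, 0, 0.008, -0.0007, 0, 0, 0, 0, 0, 0.012, -0.0007, 0, 0, 0, 0, 0, 0.015, -0.0007, 0, 0, 0, 0, 0, 0.018, -0.0007, 0, 0, 0, 0, 0, 0.02, -0.0007, 0, 0, 0, 0, 0, 0.02, -0.0007, 0, 0, 0, 0, 0, 0.02, -0.0007, 0, 0]}}

```text
time_s: 6.08
tcp_pos: [0.4277, 0.1659, 0.0724]
ee_rot: [[-0.0, 0.038, 0.999], [-0.0, 0.999, -0.038], [-1.0, -0.0, -0.0]]
wrist_force: [0.2, 0.5, -1.3]
gripper_width: 0.139
```

```bash
python3 snap.py w6
python3 - <<'E'
from h import *
a=cv2.imread("pics/w6.png")
cv2.imwrite("pics/c6.png",cv2.resize(a[130:225,180:335],None,fx=5,fy=5,interpolation=cv2.INTER_CUBIC))
E
```

```text
6.0833 [0.4277 0.1659 0.0724] [ 0.16  0.52 -1.3 ] 12.1 theta -2.180875861868883 tilt [-3.e-04 -3.e-04 -1.e+00]
[  41.6   17.2  -34.2    0.   -38.7 -133.8]
```

View pics/c6.png

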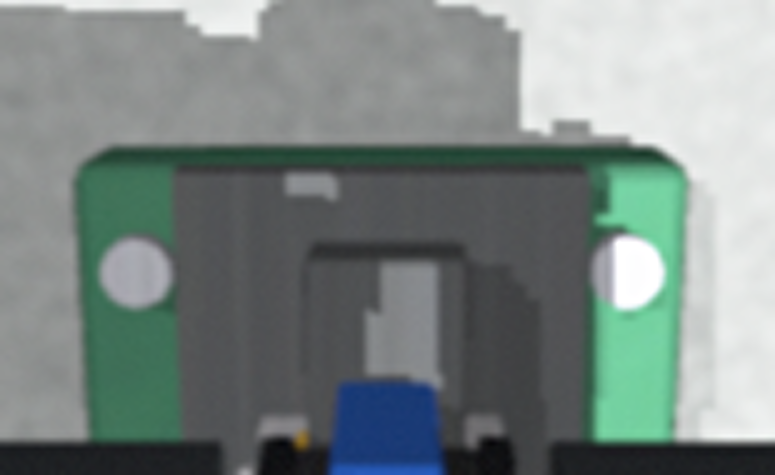

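Emit:
{"op": "move_arm", "data": {"increments": [0, 0, 0, 0, -0.0003, 0.004, 0, 0, 0, 0, 0, -0.0003, 0.008, 0, 0, 0, 0, 0, -0.0003, 0.012, 0, 0, 0, 0, 0, -0.0003, 0.015, 0, 0, 0, 0, 0, -0.0003, 0.017, 0, 0, 0, 0, 0, -0.0003, 0.017, 0, 0, 0, 0, 0, -0.0003, 0.017, 0]}}

```text
time_s: 6.72
tcp_pos: [0.4447, 0.1648, 0.0724]
ee_rot: [[-0.0, 0.039, 0.999], [-0.0, 0.999, -0.039], [-1.0, -0.0, -0.0]]
wrist_force: [-0.6, -0.1, -1.3]
gripper_width: 0.135
```

Emit:
{"op": "move_arm", "data": {"increments": [0, 0, 0, 0, 0, 0.001, 0, 0, 0, 0, 0, 0, 0.002, 0, 0, 0, 0, 0, 0, 0.003, 0, 0, 0, 0, 0, 0, 0.003, 0]}}

```text
time_s: 7.05
tcp_pos: [0.4479, 0.1649, 0.0726]
ee_rot: [[0.0, 0.038, 0.999], [0.0, 0.999, -0.038], [-1.0, 0.0, 0.0]]
wrist_force: [0.9, -0.6, -1.8]
gripper_width: 0.133
```

Emit:
{"op": "move_arm", "data": {"increments": [0, 0, 0, 0, 0, 0.001, 0, 0, 0, 0, 0, 0, 0.002, 0, 0, 0, 0, 0, 0, 0.003, 0, 0, 0, 0, 0, 0, 0.003, 0]}}

```text
time_s: 7.38
tcp_pos: [0.4502, 0.1645, 0.0724]
ee_rot: [[-0.001, 0.038, 0.999], [-0.001, 0.999, -0.038], [-1.0, -0.001, -0.001]]
wrist_force: [-2.4, 0.2, -0.4]
gripper_width: 0.137
```

Emit:
{"op": "move_arm", "data": {"increments": [0, 0, 0, 0, 0, 0.0015, 0, 0, 0, 0, 0, 0, 0.003, 0, 0, 0, 0, 0, 0, 0.004, 0, 0, 0, 0, 0, 0, 0.004, 0]}}

```text
time_s: 7.72
tcp_pos: [0.4545, 0.1643, 0.0724]
ee_rot: [[-0.001, 0.038, 0.999], [-0.0, 0.999, -0.038], [-1.0, -0.0, -0.001]]
wrist_force: [-3.9, 0.6, -0.1]
gripper_width: 0.135
```

Emit:
{"op": "move_arm", "data": {"increments": [0, 0, 0, 0, 0, 0.0015, 0, 0, 0, 0, 0, 0, 0.003, 0, 0, 0, 0, 0, 0, 0.004, 0, 0, 0, 0, 0, 0, 0.004, 0]}}

```text
time_s: 8.05
tcp_pos: [0.4584, 0.1642, 0.0724]
ee_rot: [[-0.001, 0.038, 0.999], [-0.001, 0.999, -0.038], [-1.0, -0.001, -0.001]]
wrist_force: [-5.4, 0.6, 1.8]
gripper_width: 0.135
```

```bash
python3 snap.py w7
python3 - <<'E'
from h import *
a=cv2.imread("pics/w7.png")
cv2.imwrite("pics/c7.png",cv2.resize(a[110:300,180:335],None,fx=4,fy=3.1,interpolation=cv2.INTER_CUBIC))
E
```

```text
8.05 [0.4584 0.1642 0.0724] [-5.38  0.59  1.76] 11.7 theta -2.2007403967423502 tilt [-1.e-03 -5.e-04 -1.e+00]
[  38.9   19.5  -30.4   -0.   -40.2 -131. ]
```

View pics/c7.png

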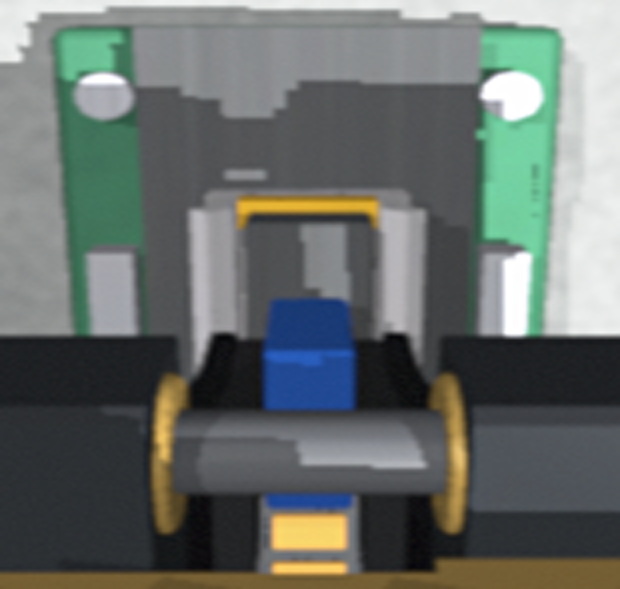

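Emit:
{"op": "move_arm", "data": {"increments": [0, 0, 0, 0, 0, 0.0015, 0, 0, 0, 0, 0, 0, 0.003, 0, 0, 0, 0, 0, 0, 0.0045, 0, 0, 0, 0, 0, 0, 0.005, 0, 0, 0, 0, 0, 0, 0.005, 0]}}

```text
time_s: 8.52
tcp_pos: [0.4631, 0.1639, 0.0724]
ee_rot: [[-0.001, 0.038, 0.999], [-0.001, 0.999, -0.038], [-1.0, -0.001, -0.001]]
wrist_force: [-5.8, 1.0, 0.9]
gripper_width: 0.134
```

Emit:
{"op": "move_arm", "data": {"increments": [0, 0, 0, 0, 0, 0.0005, 0, 0, 0, 0, 0, 0, 0.001, 0, 0, 0, 0, 0, 0, 0.0015, 0, 0, 0, 0, 0, 0, 0.0015, 0]}}

```text
time_s: 8.85
tcp_pos: [0.4644, 0.1639, 0.0724]
ee_rot: [[-0.002, 0.038, 0.999], [-0.001, 0.999, -0.038], [-1.0, -0.001, -0.002]]
wrist_force: [-5.7, 0.8, 0.8]
gripper_width: 0.134
```

```bash
python3 snap.py w8
python3 - <<'E'
from h import *
a=cv2.imread("pics/w8.png")
cv2.imwrite("pics/c8.png",cv2.resize(a[140:220,205:310],None,fx=7,fy=7,interpolation=cv2.INTER_CUBIC))
E
```

```text
8.85 [0.4644 0.1639 0.0724] [-5.71  0.79  0.81] 11.6 theta -2.195987797521607 tilt [-1.5e-03 -6.0e-04 -1.0e+00]
[  38.4   19.9  -29.6   -0.   -40.6 -130.5]
```

View pics/c8.png

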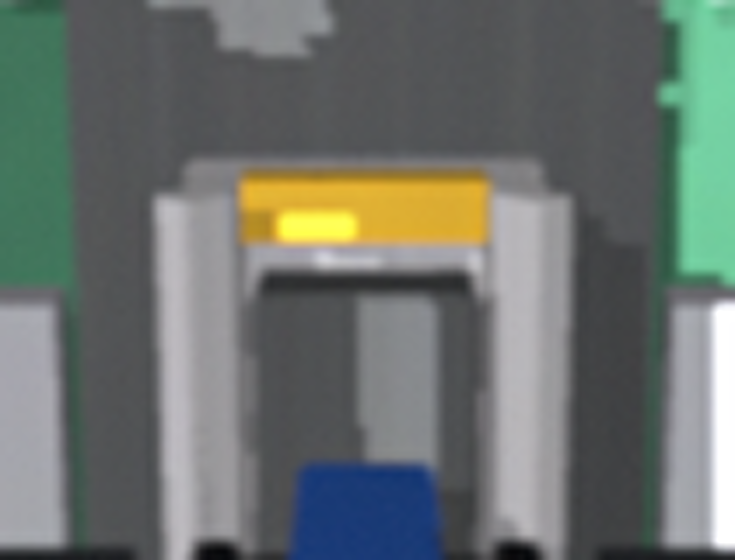

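Run:
```python
from h import *
import json
s=json.load(open("pics/w8.json"))
A=lambda x,y:(205+x/7-.43,140+y/7-.43)
o=lambda p,z:np.round(onz("wrist",p,z,s),4)
print("lip inner",o(A(365,243),.043),"outer",o(A(365,180),.043),o(A(365,172),.043))
print("lip L R",o(A(240,240),.043),o(A(490,240),.043))
print("tail bottom L R",o(A(260,270),.0448),o(A(470,272),.0448))
print("tail top",o(A(255,292),.0568),o(A(485,292),.0568))
R=np.array(s["ee_rot"]);p=np.array(s["tcp_pos"])
for t in[(.0276,-.01,-.031),(.0276,.01,-.031),(.0156,-.01,-.031)]:
  q=p+R@np.array(t);u=proj("wrist",q,s);print(q,u,((u[0]+.43-205)*7,(u[1]+.43-140)*7))
```

```text
lip inner [0.4323 0.1654 0.043 ] outer [0.4264 0.1657 0.043 ] [0.4256 0.1657 0.043 ]
lip L R [0.4315 0.1538 0.043 ] [0.4324 0.1771 0.043 ]
tail bottom L R [0.4341 0.1556 0.0448] [0.435  0.1751 0.0448]
tail top [0.4335 0.1559 0.0568] [0.4342 0.1758 0.0568]
[0.43304372 0.1550623  0.04485673] [240.74502827 176.61182317] (np.float64(253.2251978823832), np.float64(259.29276217465076))
[0.43381006 0.17504761 0.04484332] [271.6287004  176.60098016] (np.float64(469.4109028234327), np.float64(259.2168611095676))
[0.43306208 0.15506965 0.05685672] [239.6654448  180.69224751] (np.float64(245.66811363125055), np.float64(287.8557325523103))
```

Emit:
{"op": "move_arm", "data": {"increments": [0, 0, 0, 0.0015, 0.0, 0.0002, 0, 0, 0, 0, 0.003, 0.0, 0.0002, 0, 0, 0, 0, 0.0045, 0.0, 0.0002, 0, 0, 0, 0, 0.006, 0.0, 0.0002, 0, 0, 0, 0, 0.007, 0.0, 0.0002, 0, 0, 0, 0, 0.0075, 0.0, 0.0002, 0, 0, 0, 0, 0.0075, 0.0, 0.0002, 0]}}

```text
time_s: 9.48
tcp_pos: [0.4643, 0.1635, 0.0647]
ee_rot: [[-0.002, 0.039, 0.999], [-0.001, 0.999, -0.039], [-1.0, -0.001, -0.002]]
wrist_force: [-5.4, 1.0, 1.3]
gripper_width: 0.136
```

```bash
python3 snap.py w9
python3 - <<'E'
from h import *
a=cv2.imread("pics/w9.png")
cv2.imwrite("pics/c9.png",cv2.resize(a[140:220,205:310],None,fx=7,fy=7,interpolation=cv2.INTER_CUBIC))
E
```

```text
9.4833 [0.4643 0.1635 0.0647] [-5.38  0.99  1.29] 11.9 theta -2.2090569419110264 tilt [-0.0023 -0.0014 -1.    ]
[  38.3   20.6  -30.    -0.   -39.5 -130.5]
```

View pics/c9.png

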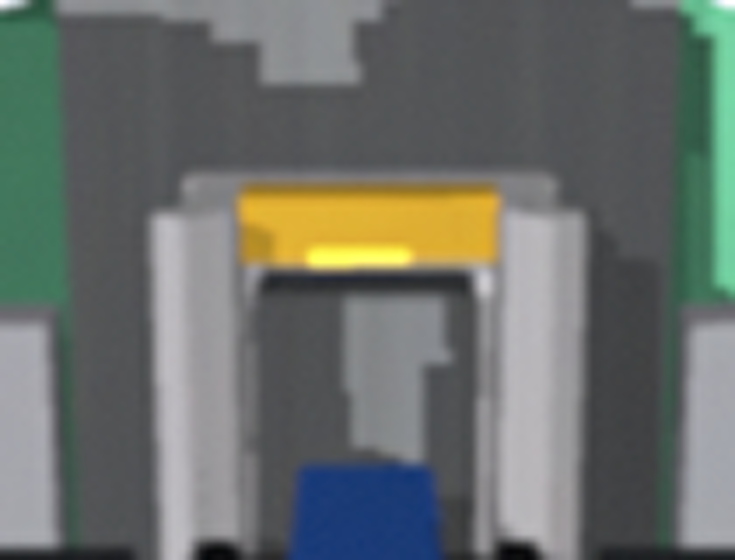

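Emit:
{"op": "move_arm", "data": {"increments": [0, 0, 0, 0.0005, 0.0, 0, 0, 0, 0, 0, 0.001, 0.0, 0, 0, 0, 0, 0, 0.0013, 0.0, 0, 0, 0, 0, 0, 0.0013, 0.0, 0, 0]}}

```text
time_s: 9.87
tcp_pos: [0.4644, 0.1635, 0.0637]
ee_rot: [[-0.002, 0.038, 0.999], [-0.001, 0.999, -0.038], [-1.0, -0.002, -0.002]]
wrist_force: [-7.1, 1.0, 2.1]
gripper_width: 0.137
```

Emit:
{"op": "move_arm", "data": {"increments": [0, 0, 0, 0.0003, 0.0, 0, 0, 0, 0, 0, 0.0005, 0.0, 0, 0, 0, 0, 0, 0.0005, 0.0, 0, 0]}}

```text
time_s: 10.12
tcp_pos: [0.4643, 0.1635, 0.0636]
ee_rot: [[-0.002, 0.038, 0.999], [-0.001, 0.999, -0.038], [-1.0, -0.002, -0.002]]
wrist_force: [-7.5, 0.1, 5.7]
gripper_width: 0.137
```

Emit:
{"op": "move_arm", "data": {"increments": [0, 0, 0, 0, 0, -0.0005, 0, 0, 0, 0, 0, 0, -0.001, 0, 0, 0, 0, 0, 0, -0.0015, 0, 0, 0, 0, 0, 0, -0.0018, 0, 0, 0, 0, 0, 0, -0.0018, 0]}}

```text
time_s: 10.53
tcp_pos: [0.4636, 0.1638, 0.0636]
ee_rot: [[-0.0, 0.038, 0.999], [-0.001, 0.999, -0.038], [-1.0, -0.001, -0.0]]
wrist_force: [-4.8, -2.0, 5.5]
gripper_width: 0.135
```

Emit:
{"op": "move_arm", "data": {"increments": [0, 0, 0, -0.0003, 0, 0, 0.014, 0, 0, 0, -0.0003, 0, 0, 0.018, 0, 0, 0, -0.0003, 0, 0, 0.022, 0, 0, 0, -0.0003, 0, 0, 0.026, 0, 0, 0, -0.0003, 0, 0, 0.026, 0, 0, 0, -0.0003, 0, 0, 0.026]}}

```text
time_s: 11.03
tcp_pos: [0.464, 0.1646, 0.0636]
ee_rot: [[0.001, 0.038, 0.999], [0.001, 0.999, -0.038], [-1.0, 0.001, 0.001]]
wrist_force: [-0.3, -0.4, 0.0]
gripper_width: 0.291
```

```bash
python3 snap.py w10
python3 - <<'E'
from h import *
a=cv2.imread("pics/w10.png")
cv2.imwrite("pics/c10.png",cv2.resize(a[140:300,205:310],None,fx=5,fy=3.7,interpolation=cv2.INTER_CUBIC))
E
```

```text
11.0333 [0.464  0.1646 0.0636] [-0.32 -0.37  0.05] 25.3 theta -2.1769980775191105 tilt [ 9.e-04  6.e-04 -1.e+00]
[  38.5   20.6  -30.2    0.   -39.1 -130.7]
```

View pics/c10.png

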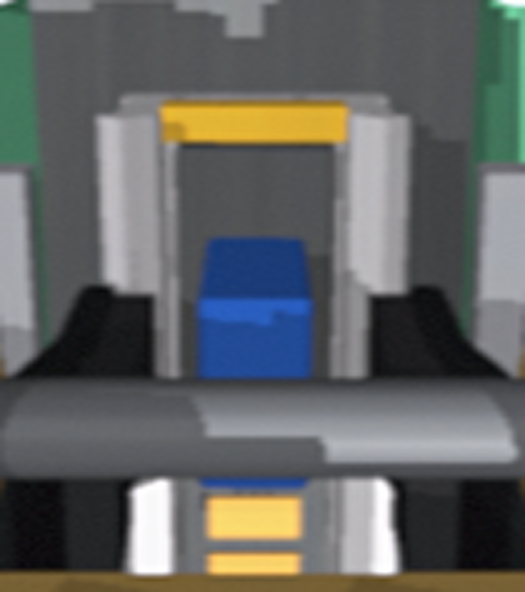

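Emit:
{"op": "move_arm", "data": {"increments": [0, 0, 0, -0.015, 0, 0, 0.026, 0, 0, 0, -0.035, 0, 0, 0.026, 0, 0, 0, -0.06, 0, 0, 0.026, 0, 0, 0, -0.09, 0, 0.02, 0.04, 0, 0, 0, -0.115, 0, 0.05, 0.05, 0, 0, 0, -0.13, 0.001, 0.085, 0.05, 0, 0, 0, -0.136, 0.001, 0.115, 0.05, 0, 0, 0, -0.136, 0.001, 0.14, 0.05, 0, 0, 0, -0.136, 0.001, 0.156, 0.05, 0, 0, 0, -0.136, 0.001, 0.156, 0.05, 0, 0, 0, -0.136, 0.001, 0.156, 0.05]}}

```text
time_s: 12.0
tcp_pos: [0.6196, 0.159, 0.1985]
ee_rot: [[-0.001, 0.039, 0.999], [-0.0, 0.999, -0.039], [-1.0, -0.001, -0.001]]
wrist_force: [-0.3, 0.4, -0.8]
gripper_width: 0.571
```

```bash
python3 snap.py w11
python3 - <<'E'
from h import *
a=cv2.imread("pics/w11.png")
cv2.imwrite("pics/c11.png",cv2.resize(a[0:230,190:330],None,fx=4,fy=2.6,interpolation=cv2.INTER_CUBIC))
cv2.imwrite("pics/c11b.png",cv2.resize(a[120:230,200:310],None,fx=5,fy=5,interpolation=cv2.INTER_CUBIC))
E
```

```text
12.0 [0.6196 0.159  0.1985] [-0.34  0.35 -0.84] 49.7 theta -2.2449162194474397 tilt [-1.4e-03 -4.0e-04 -1.0e+00]
[  28.8   24.8    0.    -0.   -65.4 -121.1]
```

View pics/w11.png

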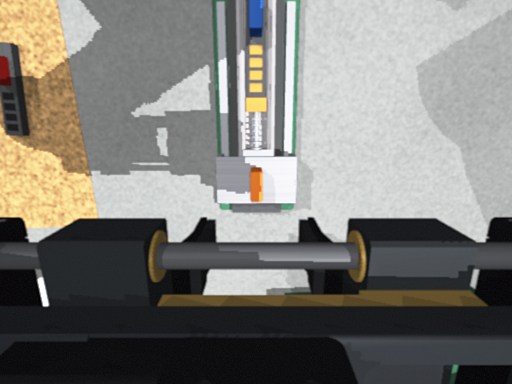

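View pics/c11b.png

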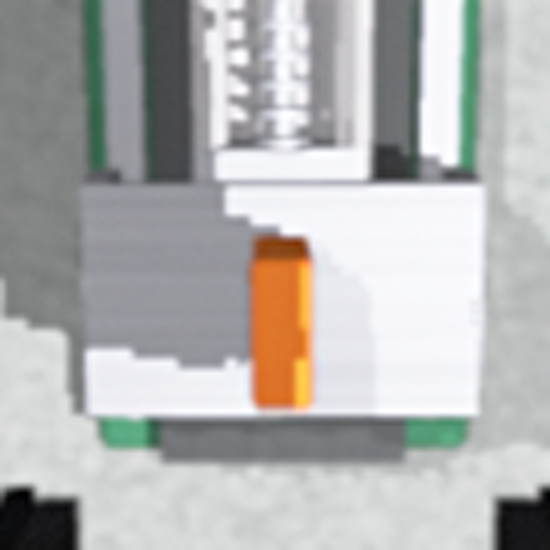

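Run:
```python
from h import *
import json
s=json.load(open("pics/w11.json"))
A=lambda x,y:(200+x/5-.4,120+y/5-.4)
P=[onz("wrist",A(*p),.089,s) for p in[(251,262),(312,262),(252,408),(313,408)]]
print(np.round(P,4),np.mean(P,0))
print("plate",onz("wrist",A(80,184),.059,s),onz("wrist",A(485,184),.059,s),onz("wrist",A(85,415),.059,s))
a=cv2.imread("pics/w11.png");cv2.imwrite("pics/c11c.png",cv2.resize(a[0:125,205:305],None,fx=5.5,fy=4.7,interpolation=cv2.INTER_CUBIC))
R=np.array(s["ee_rot"]);d=np.mean(P,0)-np.array(s["tcp_pos"]);print("tool delta",R.T@d)
```

```text
[[0.6011 0.1534 0.089 ]
 [0.6015 0.1648 0.089 ]
 [0.6295 0.1523 0.089 ]
 [0.63   0.164  0.089 ]] [0.61554466 0.15864331 0.089     ]
plate [0.58918702 0.11808284 0.059     ] [0.59247015 0.20116704 0.059     ] [0.63867975 0.11537629 0.059     ]
tool delta [ 0.10950292 -0.00042082 -0.00389034]
```

View pics/c11c.png

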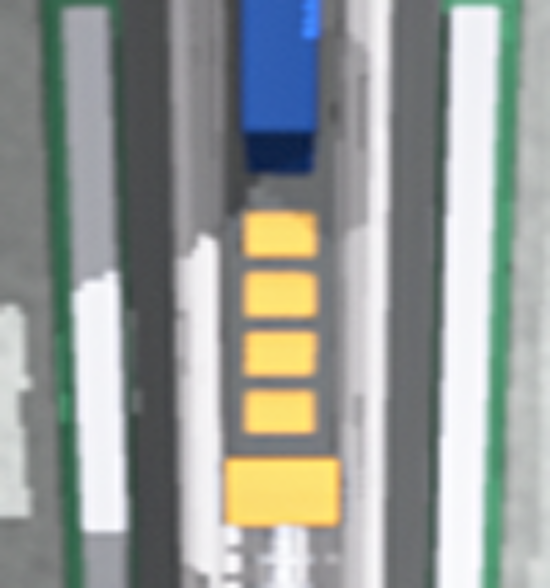

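Emit:
{"op": "move_arm", "data": {"increments": [0, 0, 0, 0.025, -0.0004, -0.0037, 0.04, 0, 0, 0, 0.055, -0.0004, -0.0037, 0.035, 0, 0, 0, 0.085, -0.0004, -0.0037, 0.035, 0, 0, 0, 0.108, -0.0004, -0.0037, 0.035, 0, 0, 0, 0.12, -0.0004, -0.0037, 0.035, 0, 0, 0, 0.125, -0.0004, -0.0037, 0.035, 0, 0, 0, 0.127, -0.0004, -0.0037, 0.035, 0, 0, 0, 0.127, -0.0004, -0.0037, 0.02, 0, 0, 0, 0.127, -0.0004, -0.0037, 0.0, 0, 0, 0, 0.127, -0.0004, -0.0037, 0.0, 0, 0, 0, 0.127, -0.0004, -0.0037, 0.0, 0, 0, 0, 0.127, -0.0004, -0.0037, 0.0]}}

```text
time_s: 13.05
tcp_pos: [0.6162, 0.1582, 0.0737]
ee_rot: [[0.001, 0.038, 0.999], [-0.001, 0.999, -0.038], [-1.0, -0.001, 0.001]]
wrist_force: [0.3, -2.1, 2.9]
gripper_width: 0.135
```

```bash
python3 snap.py w12
```

```text
13.05 [0.6162 0.1582 0.0737] [ 0.32 -2.14  2.88] 11.7 theta -2.155739190569927 tilt [ 0.001  -0.0011 -1.    ]
[ 2.900e+01  3.120e+01 -8.900e+00  1.000e-01 -4.990e+01 -1.212e+02]
```

View pics/w12.png

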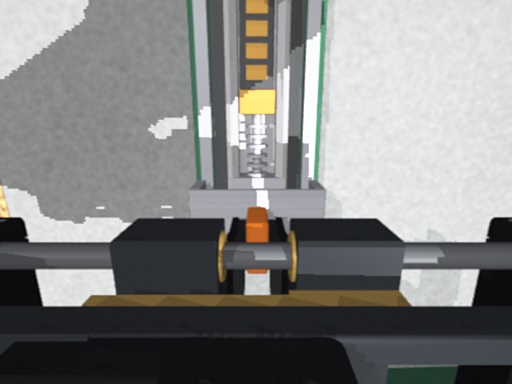

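Emit:
{"op": "move_arm", "data": {"increments": [0, 0, 0, 0, 0, -0.004, 0, 0, 0, 0, 0, 0, -0.01, 0, 0, 0, 0, 0, 0, -0.018, 0, 0, 0, 0, 0, 0, -0.026, 0, 0, 0, 0, 0, 0, -0.034, 0, 0, 0, 0, 0, 0, -0.042, 0, 0, 0, 0, 0, 0, -0.05, 0, 0, 0, 0, 0, 0, -0.058, 0, 0, 0, 0, 0, 0, -0.065, 0, 0, 0, 0, 0, 0, -0.071, 0, 0, 0, 0, 0, 0, -0.075, 0, 0, 0, 0, 0, 0, -0.077, 0]}}

```text
time_s: 14.1
tcp_pos: [0.5394, 0.1611, 0.0737]
ee_rot: [[0.002, 0.037, 0.999], [-0.001, 0.999, -0.037], [-1.0, -0.001, 0.002]]
wrist_force: [2.8, -6.0, 2.7]
gripper_width: 0.134
```

Emit:
{"op": "move_arm", "data": {"increments": [0, 0, 0, 0, 0, -0.001, 0, 0, 0, 0, 0, 0, -0.002, 0, 0, 0, 0, 0, 0, -0.003, 0, 0, 0, 0, 0, 0, -0.004, 0, 0, 0, 0, 0, 0, -0.004, 0]}}

```text
time_s: 14.52
tcp_pos: [0.5357, 0.1612, 0.0737]
ee_rot: [[0.002, 0.038, 0.999], [-0.001, 0.999, -0.038], [-1.0, -0.001, 0.002]]
wrist_force: [2.1, -5.5, 3.9]
gripper_width: 0.138
```

Emit:
{"op": "move_arm", "data": {"increments": [0, 0, 0, 0, 0, -0.001, 0, 0, 0, 0, 0, 0, -0.002, 0, 0, 0, 0, 0, 0, -0.002, 0]}}

```text
time_s: 14.77
tcp_pos: [0.5353, 0.1613, 0.0737]
ee_rot: [[0.005, 0.037, 0.999], [-0.0, 0.999, -0.037], [-1.0, -0.0, 0.005]]
wrist_force: [7.6, -7.2, -0.2]
gripper_width: 0.134
```

Emit:
{"op": "move_arm", "data": {"increments": [0, 0, 0, 0, -0.0007, -0.001, 0, 0, 0, 0, 0, -0.0007, -0.002, 0, 0, 0, 0, 0, -0.0007, -0.003, 0, 0, 0, 0, 0, -0.0007, -0.003, 0]}}

```text
time_s: 15.1
tcp_pos: [0.5352, 0.1613, 0.0738]
ee_rot: [[0.011, 0.037, 0.999], [0.001, 0.999, -0.037], [-1.0, 0.002, 0.011]]
wrist_force: [15.3, -9.0, -6.8]
gripper_width: 0.136
```

Emit:
{"op": "move_arm", "data": {"increments": [0, 0, 0, 0, 0, 0.001, 0, 0, 0, 0, 0, 0, 0.002, 0, 0, 0, 0, 0, 0, 0.0025, 0, 0, 0, 0, 0, 0, 0.0025, 0.016, 0, 0, 0, 0, 0, 0.0025, 0.025, 0, 0, 0, 0, 0, 0.0025, 0.03, 0, 0, 0, 0, 0, 0.0025, 0.03, 0, 0, 0, 0, 0, 0.0025, 0.03]}}

```text
time_s: 15.77
tcp_pos: [0.532, 0.1617, 0.0725]
ee_rot: [[-0.0, 0.038, 0.999], [0.0, 0.999, -0.038], [-1.0, 0.0, -0.0]]
wrist_force: [-0.4, 0.4, 0.2]
gripper_width: 0.326
```

Emit:
{"op": "move_arm", "data": {"increments": [0, 0, 0, -0.01, 0, 0, 0.03, 0, 0, 0, -0.025, 0, 0, 0.03, 0, 0, 0, -0.05, 0, 0, 0.03, 0, 0, 0, -0.08, 0, 0, 0.03, 0, 0, 0, -0.1, 0, 0.01, 0.03, 0, 0, 0, -0.12, 0, 0.025, 0.03, 0, 0, 0, -0.13, 0, 0.035, 0.03, 0, 0, 0, -0.13, 0, 0.04, 0.03, 0, 0, 0, -0.13, 0, 0.04, 0.03, 0, 0, 0, -0.13, 0, 0.04, 0.03]}}

```text
time_s: 16.6
tcp_pos: [0.5713, 0.1597, 0.2014]
ee_rot: [[-0.002, 0.039, 0.999], [-0.001, 0.999, -0.039], [-1.0, -0.001, -0.002]]
wrist_force: [-0.3, 0.0, -0.1]
gripper_width: 0.345
```

```bash
python3 snap.py w13
python3 - <<'E'
from h import *
a=cv2.imread("pics/w13.png")
cv2.imwrite("pics/c13.png",cv2.resize(a[0:225,190:330],None,fx=4,fy=2.6,interpolation=cv2.INTER_CUBIC))
a=r.capture('scene')[:,:,::-1];cv2.imwrite('pics/sc13.png',a);cv2.imwrite('pics/top13.png',r.capture('top')[:,:,::-1])
E
```

```text
16.6 [0.5713 0.1597 0.2014] [-0.3   0.04 -0.05] 30.1 theta -2.2118048282273532 tilt [-2.5e-03 -6.0e-04 -1.0e+00]
[  31.2   20.3   -6.6   -0.   -63.3 -123.4]
```

View pics/c13.png

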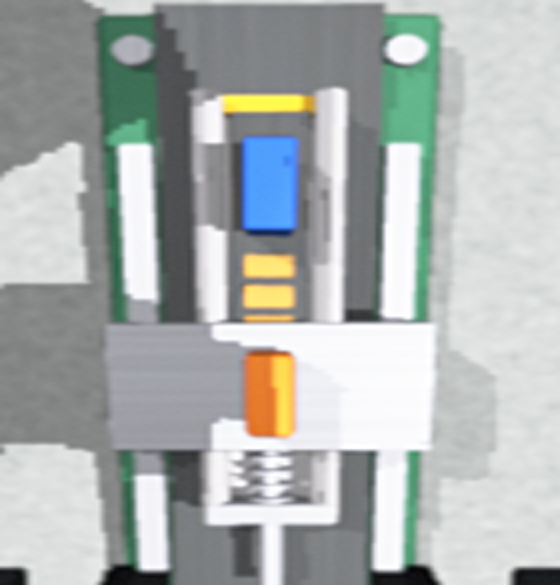

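View pics/sc13.png

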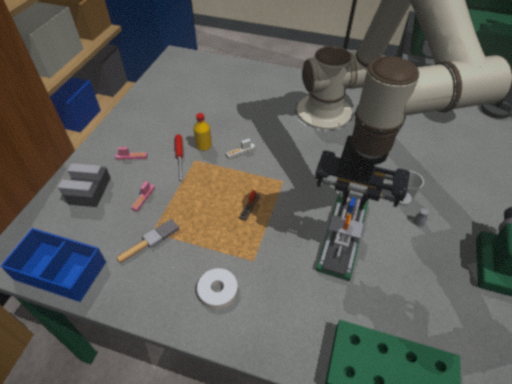

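Run:
```python
from h import *
import json
s=json.load(open("pics/w13.json"))
A=lambda x,y:(190+(x+.5)/4-.5,(y+.5)/2.6-.5)
P=[onz("wrist",A(*p),.089,s) for p in[(245,353),(295,353),(246,436),(295,436)]]
print(np.round(P,4),np.mean(P,0))
for p in[(106,323),(437,322),(108,450),(433,450)]:print("plate",np.round(onz("wrist",A(*p),.059,s),4))
print("lip inner",onz("wrist",A(268,110),.043,s),"tail top",onz("wrist",A(268,113),.048,s),"fin top",[np.round(onz("wrist",A(*p),.078,s),4) for p in[(270,139),(270,233)]])
```

```text
[[0.5193 0.1565 0.089 ]
 [0.5197 0.168  0.089 ]
 [0.5488 0.1555 0.089 ]
 [0.5493 0.167  0.089 ]] [0.53427525 0.16173319 0.089     ]
plate [0.5084 0.1213 0.059 ]
plate [0.5113 0.2047 0.059 ]
plate [0.5584 0.1181 0.059 ]
plate [0.5617 0.2035 0.059 ]
lip inner [0.43130181 0.16516697 0.043     ] tail top [0.43346039 0.16509164 0.048     ] fin top [array([0.4483, 0.165 , 0.078 ]), array([0.4787, 0.1638, 0.078 ])]
```

Emit:
{"op": "move_arm", "data": {"increments": [0, 0, 0, 0.0, 0.0006, 0, 0.0, 0, 0, 0, 0.025, 0.0006, 0, 0.0, 0, 0, 0, 0.055, 0.0006, 0, 0, 0, 0, 0, 0.085, 0.0006, 0, 0, 0, 0, 0, 0.11, 0.0006, 0, 0, 0, 0, 0, 0.122, 0.0006, 0, 0, 0, 0, 0, 0.127, 0.0006, 0, 0, 0, 0, 0, 0.127, 0.0006, 0, 0, 0, 0, 0, 0.127, 0.0006, 0, 0]}}

```text
time_s: 17.5
tcp_pos: [0.5727, 0.1608, 0.0761]
ee_rot: [[0.001, 0.038, 0.999], [0.0, 0.999, -0.038], [-1.0, 0.0, 0.001]]
wrist_force: [0.3, -0.1, 0.0]
gripper_width: 0.005
```

Emit:
{"op": "move_arm", "data": {"increments": [0, 0, 0, 0, 0, -0.002, 0, 0, 0, 0, 0, 0, -0.004, 0, 0, 0, 0, 0, 0, -0.006, 0, 0, 0, 0, 0, 0, -0.008, 0, 0, 0, 0, 0, 0, -0.01, 0, 0, 0, 0, 0, 0, -0.011, 0, 0, 0, 0, 0, 0, -0.011, 0]}}

```text
time_s: 18.08
tcp_pos: [0.5611, 0.161, 0.0757]
ee_rot: [[0.0, 0.038, 0.999], [0.0, 0.999, -0.038], [-1.0, 0.0, 0.0]]
wrist_force: [0.1, -0.3, 0.4]
gripper_width: 0.007
```

Emit:
{"op": "move_arm", "data": {"increments": [0, 0, 0, 0, 0, -0.001, 0, 0, 0, 0, 0, 0, -0.002, 0, 0, 0, 0, 0, 0, -0.003, 0, 0, 0, 0, 0, 0, -0.003, 0]}}

```text
time_s: 18.42
tcp_pos: [0.5604, 0.1612, 0.0759]
ee_rot: [[0.004, 0.037, 0.999], [0.001, 0.999, -0.037], [-1.0, 0.001, 0.004]]
wrist_force: [6.1, -2.7, -2.4]
gripper_width: 0.004
```

Emit:
{"op": "move_arm", "data": {"increments": [0, 0, 0, 0, 0, -0.001, 0, 0, 0, 0, 0, 0, -0.002, 0, 0, 0, 0, 0, 0, -0.003, 0, 0, 0, 0, 0, 0, -0.003, 0]}}

```text
time_s: 18.75
tcp_pos: [0.5601, 0.1613, 0.0761]
ee_rot: [[0.01, 0.037, 0.999], [0.002, 0.999, -0.037], [-1.0, 0.002, 0.01]]
wrist_force: [14.2, -5.4, -7.8]
gripper_width: 0.01
```

Emit:
{"op": "move_arm", "data": {"increments": [0, 0, 0, 0, 0, 0.005, 0, 0, 0, 0, 0, 0, 0.012, 0, 0, 0, 0, -0.01, 0, 0.014, 0, 0, 0, 0, -0.04, 0, 0.014, 0, 0, 0, 0, -0.08, 0, 0.014, 0, 0, 0, 0, -0.11, 0, 0.014, 0, 0, 0, 0, -0.125, 0, 0.014, 0, 0, 0, 0, -0.125, 0, 0.014, 0, 0, 0, 0, -0.125, 0, 0.014, 0]}}

```text
time_s: 19.5
tcp_pos: [0.5693, 0.1611, 0.2021]
ee_rot: [[0.002, 0.038, 0.999], [0.002, 0.999, -0.038], [-1.0, 0.002, 0.002]]
wrist_force: [-0.2, 1.0, -1.5]
gripper_width: 0.007
```

```bash
python3 snap.py w14
python3 - <<'E'
from h import *
a=cv2.imread("pics/w14.png")
cv2.imwrite("pics/c14.png",cv2.resize(a[0:225,150:370],None,fx=3,fy=2.6,interpolation=cv2.INTER_CUBIC))
cv2.imwrite('pics/top14.png',r.capture('top')[:,:,::-1])
E
```

```text
19.5 [0.5693 0.1611 0.2021] [-0.17  1.03 -1.53] 0.6 theta -2.183987097219407 tilt [ 0.0018  0.0018 -1.    ]
[  31.5   20.    -6.9   -0.   -63.  -123.6]
```

View pics/c14.png

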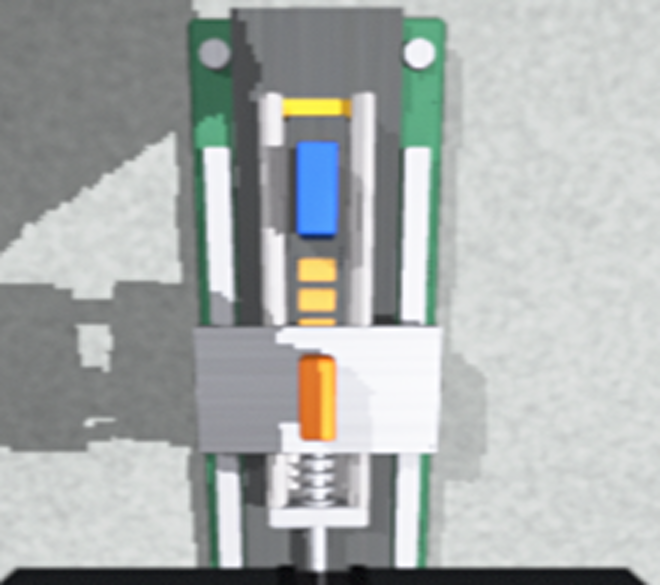

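View pics/top14.png

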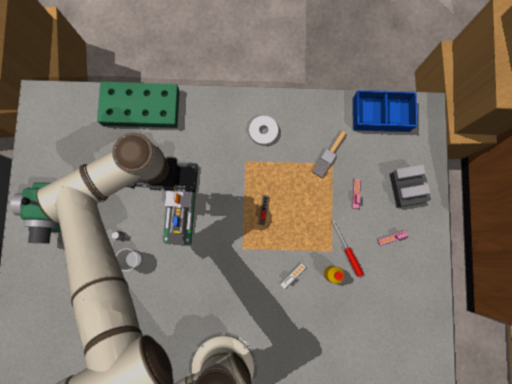

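```bash
python3 -c "
from station import r
print(r.finish_job())"
```

```text
the job is handed in; nothing more can be done
None
```

The fresh strip is loaded and the cover rail is closed. I handed the job in at 19.5 s, with the gripper empty and about 12 cm above the feeder.

- **Strip:** I gripped the blue fin and slid the strip in level over the lip. The follower was felt at about 2.4 N and pushed back to about 6 N. I then lowered the strip until it touched the floor with its underside at 36 mm. The forces I read between moves stayed below 8 N. After release, the wrist camera showed the strip lying flat with its tail against the yellow lip.
- **Rail:** I pulled it by the orange fin until it would go no further (15 N with no movement). After letting go I pushed it again with closed fingers (14 N, still no movement), so I take it to be at its stop.
- **Other objects:** In the last top view, the used strip, the look-alikes and everything else appear where they were at the start.

**Disagreements:**
- I measured about 81 mm of rail travel, by camera and by the arm, against the stated 82 mm. The second push makes a measuring error or a start slightly short of fully open the likely cause.
- With the rail at its stop, the plate covers only about the front 23 mm of the strip, with two inserts still visible, rather than the full front half. The cassette sits towards the lip end, but its stated 15 mm range may not explain all of this.

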